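# Bleed the vacuum pump with its bayonet key

### The job

Take the bar-headed bayonet key out of the pocket tray, put its cross-foot down through the slotted mouth of the bleed valve on top of the vacuum pump, push it fully home against the spring and then turn it a quarter turn clockwise (seen from above) up to the stop. The valve springs shut when let go, so finish while still gripping the key and holding it upright, pushed in and fully turned. Leave the other fittings in the tray where they stand.

Things in the scene. Friction and masses are not known exactly. Their poses are not given: they have to be found in the camera images.
- key_grip (a point): Centre of the grip bar of the loose steel bayonet key (50-100 g): bar 34 mm long (x) x 18 mm thick (y) x 30 mm high, to be gripped across its thickness. z up along the key; a half turn about z makes no difference. Below the bar: 15 mm of 18 mm round shank, then the foot. At the start it stands upright in one pocket, x along the tray's x, this point 40 mm above the table.
- key_foot (a point): Centre of the underside of the key's cross-foot, 35 mm below the grip bar's centre, same axes. The foot is a bar 30 mm long (x) x 6 mm (y) x 5 mm high, in line with the grip bar.
- valve_mouth (a point): Centre of the bleed valve's mouth, at the top of a steel collar 50 mm in diameter, 128 mm above the table; z up. A 22 mm round hole with two opposite slots 9 mm wide along x, 36 mm from end to end. The lip is 5 mm thick, over a free space 36 mm wide. Fully home the key's foot underside is 12 mm below the mouth (grip bar centre 23 mm above it); it can turn once 10 mm or more below.
- pump: Fixed aluminium vacuum pump case, top 100 mm above the table; the origin is on the table on the valve's axis, the case reaches from x = -90 to +150 mm and 110 mm to each side in y. The collar stands 28 mm above its top; a gauge and a cap, up to 24 mm high, stand on it 140 mm from the valve.
- valve_press (a joint): Travel of the spring plunger in the valve, m: 0 at rest (the floor of its 8 mm wide groove for the key's foot lies 4 mm below the mouth), 0.008 fully down (stop). The spring pushes up with 2 N at rest and 6 N fully down.
- valve_turn (a joint): Turn of the plunger in the valve, rad: 0 at rest with the groove in line with the slots, growing clockwise seen from above, 1.4 at the stop. Only the key's foot turns it, with about 0.12 rad of play (so the key turns about 1.55 in all); a return spring resists with 0.05 N m at the start and 0.16 N m at the stop.
- tray: Fixed grey plastic tray, 130 mm (x) x 150 mm (y) x 20 mm high; origin at the centre of its underside, z up. Four oblong pockets, 37 x 22 mm (long side along x) at x = +-30 mm, y = +-34 mm; each holds one fitting.
- round_plug_mid (a point): Middle of another fitting in the tray, to be left alone: steel plug with a plain round head of 27 mm diameter; 26 mm high, top 36 mm above the table.
- hex_plug_mid (a point): Middle of another fitting in the tray, to be left alone: steel plug with a hexagonal head 22 mm across flats and a 14 mm stub on it; 33 mm high, top 43 mm above the table.
- pin_mid (a point): Middle of another fitting in the tray, to be left alone: plain steel pin of 16 mm diameter, 34 mm high, top 44 mm above the table.
Mind the look-alikes: they are no part of the job. What is shaped like the part that bears key_grip but blue or orange is not meant.

How it is judged:
By the outcome, as a careful person would: the job done as asked, in the order asked, and still so for the second after the job is handed in, while the arm keeps its last pose, push and grip.
It also fails if it takes over 48 s, if anything falls off the work surface, if the arm or the gripper's body presses on something with over 40 N, if the wrist force passes 120 N, or if a joint passes its speed limit or range.

### The arm

A 6-joint arm with a two-finger parallel gripper is mounted at the origin on the work surface. World frame = base frame: x ahead of the robot, y to its left, z up, the work surface at z = 0. Lengths are in m, angles in rad, forces in N, time in s.
With the tool pointing down it reaches from about 0.25 to 0.8 m from the base axis. Payload 8.5 kg.
Tool frame: the origin (TCP) lies on the centre line of the jaws, within the pads' length; the fingertips stand 19 mm ahead of it and the grasp point (between the pads) is the TCP; z points along the fingers, y is the line along which they close (so a half turn about z gives the same grasp; the last joint's range is limited). The gripper opens to 85 mm and grips with 20 to 120 N. Pads are 22 mm wide; open, the fingers measure 114 mm over their backs; the gripper's body (76 mm by 85 mm) begins 54 mm behind the grasp point. The pads swing forward as they close: fully open they stand 13 mm farther back than shut.
Start: joints at [1.299, 0.238, -0.013, 1.319, 0, 1.571], TCP at [0.141, 0.506, 0.25] pointing down, gripper open.
Joint ranges: [-2.66, 2.66], [-1.03, 1.9], [-1.14, 1.46], [-1.82, 2.27], [-1.45, 1.34], [-3.14, 3.14]. Speed limits (rad/s): [2.22, 2.22, 2.79, 3.14, 3.14, 3.14].

### API

Orientations are given as a unit quaternion [w, x, y, z].
In Python, from rig import r, read_camera, get_calibration gives the robot as it stands.
- The arm moves only by the tool move_arm, never from a script. Its argument "increments" is a list of rows, each a list of 2 entries, a list of its own where there are three numbers: the shift along the tool's x, y, z as a fraction of full scale, then the turn, a rotation vector about the tool's x, y, z as a fraction of full scale. A call has 1 to 12 rows; each row is the pose to reach, as a shift and turn from the pose commanded when the call began, along the tool's axes at that moment; what a row does not reach only later rows make up. Full scale, the value 1, is 0.2 m for a shift and 45 degrees for a turn. A row lasts 1/10 s, in which the tool goes at most 50 mm and 8.59 degrees, less where a joint would pass 70% of its speed; a pose out of reach is approached as far as the arm can. A call with a number of a shift or a turn outside -1 to 1 is refused whole. A call with a gripper value outside its range is refused whole. "claw" is the gripper's target within -1 to 1 (shut at 1, half-way at 0, fully open at -1), set as the call begins (left out, the last holds). The fingers move at their own pace and stop on an object; the grip force is fixed at half the most. Time passes only in rows, so rows that repeat a pose let the fingers close. It gives the time, the measured TCP pose, the force, the opening and the grip force at its end, in the units of the state.
- r.read_state(): the state, without advancing time (a new reading comes with each control period).
- read_camera(name): name is "scene" or "top" or "wrist"; returns the picture (384x512x3 uint8, red, green, blue); there is no depth.
- get_calibration(name): a dict with "fx", "fy", "cx", "cy" (pixels), "camera_from_world" (4x4, takes a point from world to camera coordinates). Camera axes: x right, y up, looking along -z (the intrinsics and any distortion apply to the point x, -y, -z); pixel columns grow to the right and rows downward; lengths in m; the calibration is good to about 2 mm. The wrist camera is an equidistant fisheye: a pixel r from the principal point sees the ray r / f radians off the axis. A picture is of the moment at which its call begins: read the wrist's pose just before it. get_calibration takes no time and is no camera call; for the wrist camera it gives the pose at the moment of the call.
- r.sign_off(): hands the job in; it is judged then, once.
The state is a dict: "clock": time; "qpos": joint angles; "joint_velocities": joint speeds; "joint_efforts": joint torques, N m; "tcp_pos": TCP position; "tool_rot": TCP orientation; "contact_force": force on the tool from outside, world axes, zero at the start; "torque": the same for the moment, N m; "gripper_width": finger opening in m; "gripper_force": force on a finger pad.
Only numpy, scipy, OpenCV 4.12 (cv2) and the standard library are available. Lean on these libraries where they do the work, as an engineer would, in place of code of your own. Each camera call takes 0.05 s, during which the arm holds its last target. There are 200 camera calls.

## Working session

There is one attempt and no reset: what is moved stays moved. The work goes in short steps, Python scripts to look and compute and a tool call to move; the robot and the scene stay as the last step left them, time stands still between calls to the robot, and variables do not carry over. Pictures are saved under pics/ and viewed, at most 10 in all, crops included, and the job is handed in when it is done.

Besides the shell and the picture viewer there is one more tool, called by a JSON object that holds its "method" and its "body", one argument or row to a line. move_arm: Moves the arm, as the interface text tells. Shift numbers are shares of 0.2 m and turn numbers shares of 45 degrees, none past 1 either way. Its arguments: {"type":"object","properties":{"increments":{"type":"array","items":{"type":"array"}},"claw":{"type":"number"}},"required":["increments"]}

```bash
mkdir -p pics; python3 - <<'E'
from rig import r, read_camera, get_calibration
import cv2,numpy as np
ims=[]
for n in("scene","top"):
    im=read_camera(n); cv2.imwrite(f"pics/{n}0.png",im[:,:,::-1]); c=get_calibration(n); print(n,{k:np.round(v,4).tolist() for k,v in c.items()})
s=r.read_state();print(s)
E
```

```text
scene {'fx': 355.8219, 'fy': 355.8219, 'cx': 254.0077, 'cy': 194.3875, 'camera_from_world': [[0.6153, 0.7882, 0.0097, -0.2698], [-0.6016, 0.4616, 0.652, 0.2757], [0.5094, -0.407, 0.7582, -1.2233], [0.0, 0.0, 0.0, 1.0]]}
top {'fx': 465.9347, 'fy': 465.9347, 'cx': 259.1053, 'cy': 190.5535, 'camera_from_world': [[-0.0168, -0.9999, 0.0007, -0.057], [0.9932, -0.0166, 0.1156, -0.5316], [-0.1156, 0.0027, 0.9933, -1.2949], [0.0, 0.0, 0.0, 1.0]]}
{'clock': 0.1, 'qpos': array([ 1.29897838e+00,  2.38723899e-01, -1.41853588e-02,  1.31918484e+00,
       -2.78192850e-05,  1.57079968e+00]), 'joint_velocities': array([ 2.76189358e-04, -2.10195198e-03,  1.60143314e-03, -4.82752539e-04,
        7.45341341e-04, -8.42282774e-05]), 'joint_efforts': array([-9.25353379e-04, -5.39721000e+01,  3.46997917e+01,  1.34631491e-02,
       -8.49875869e-05, -1.12342285e-06]), 'tcp_pos': array([0.14086718, 0.50538437, 0.24973426]), 'tool_rot': array([-7.41353755e-05,  1.35492579e-01,  9.90778149e-01, -6.44784503e-04]), 'contact_force': array([0.55563143, 0.18010122, 0.38079952]), 'torque': array([-0.01289568,  0.04703938,  0.00213947]), 'gripper_force': 0.0, 'gripper_width': 0.0854098673129656}
```

View pics/top0.png

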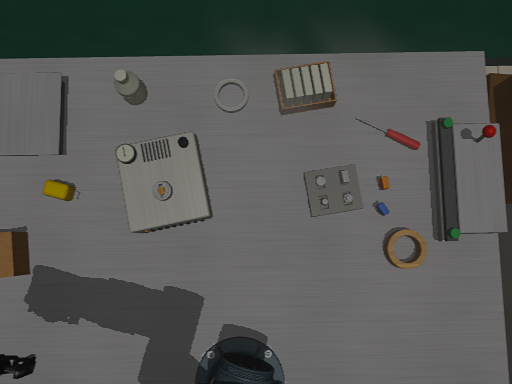

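View pics/scene0.png

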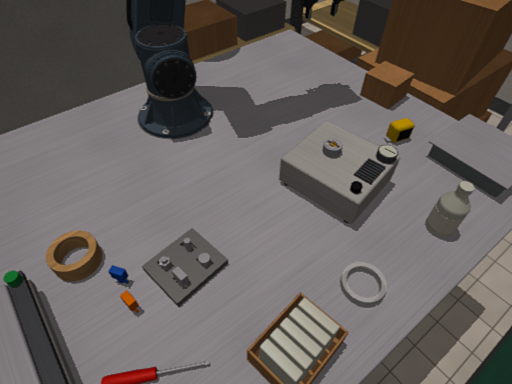

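Top: pump with the valve at about (162,190), tray at (333,190). The key could be any of the four fittings at (321,182), (345,176), (325,202) and (348,198), or the blue (383,209) and orange (384,182) look-alikes. The barred head at (345,176) looks right, so I'll check it in a close crop.

```bash
python3 - <<'E'
import cv2,numpy as np
t=cv2.imread("pics/top0.png");s=cv2.imread("pics/scene0.png")
f=lambda im,u,v,w,h,k:cv2.resize(im[v:v+h,u:u+w],None,fx=k,fy=k,interpolation=cv2.INTER_CUBIC)
# top tray (298,160)+70x60 x5.714 ; scene tray (140,225) 
a=f(t,300,160,66,60,6);b=f(s,140,225,66,60,6)
c=f(t,114,130,100,105,4)[:,:396];d=f(s,305,125,66,50,6)
rows=np.vstack([np.hstack([a,b])[:360,:792],])
cv2.imwrite("pics/c1.png",rows)
e=np.zeros((600,796,3),np.uint8);e[:420,:396]=c;e[:300,400:796]=d
cv2.imwrite("pics/c2.png",e)
E
```

```text
(no output)
```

View pics/c1.png

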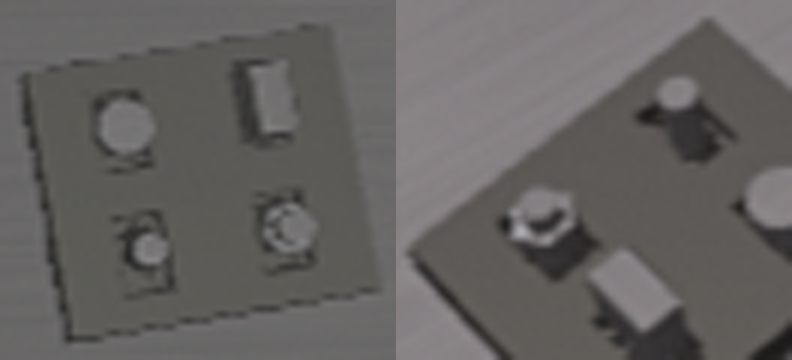

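View pics/c2.png

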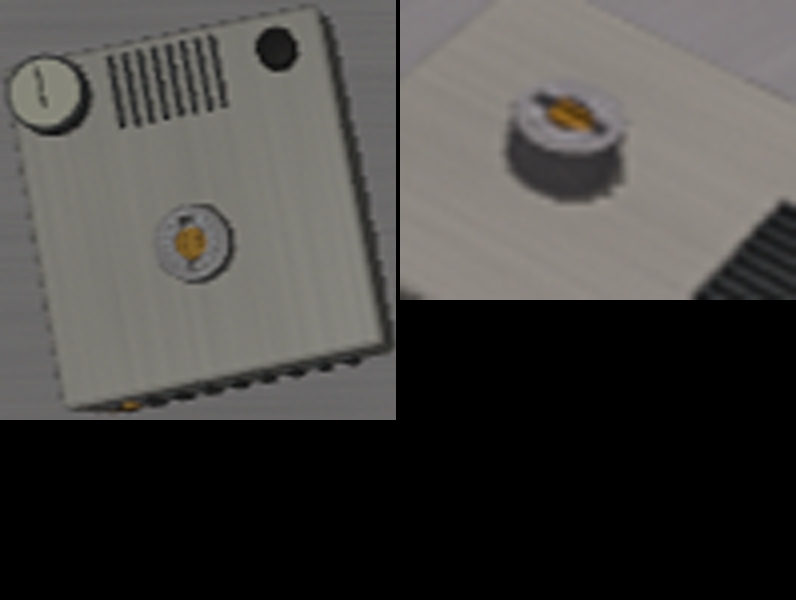

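The key is the oblong light bar at top crop (273,97), i.e. top pixel (345,175.7). The round plug, pin and hex plug are the other three. Valve mouth is at about (161.5,190), with slots running near vertical in the picture, tilted about 10°.

```bash
cat >h.py <<'E'
from rig import r, read_camera, get_calibration
import cv2,numpy as np
from scipy.spatial.transform import Rotation as R
def ray(n,uv,c=None):
    c=c or get_calibration(n); T=np.array(c["camera_from_world"]); 
    x=(uv[0]-c["cx"])/c["fx"]; y=(uv[1]-c["cy"])/c["fy"]
    if n=="wrist":
        th=np.hypot(x,y); k=np.tan(th)/th if th>1e-9 else 1; x*=k;y*=k
    d=T[:3,:3].T@np.array([x,-y,-1]); o=-T[:3,:3].T@T[:3,3]; return o,d
def at(n,uv,z,c=None):
    o,d=ray(n,uv,c); return o+d*(z-o[2])/d[2]
def pix(n,p,c=None):
    c=c or get_calibration(n); q=np.array(c["camera_from_world"])@np.r_[p,1]; x,y,z=q[0],-q[1],-q[2]
    if n=="wrist":
        th=np.arctan2(np.hypot(x,y),z); k=th/np.hypot(x,y)
        return c["cx"]+c["fx"]*x*k, c["cy"]+c["fy"]*y*k
    return c["cx"]+c["fx"]*x/z, c["cy"]+c["fy"]*y/z
def tool():
    s=r.read_state(); q=s["tool_rot"]; return s["tcp_pos"],R.from_quat([q[1],q[2],q[3],q[0]]),s
def togo(p,yaw_y=None):
    """shift in tool units; yaw_y: wanted world azimuth (deg) of the tool y line"""
    t,q,s=tool(); sh=q.inv().apply(np.array(p)-t)/.2; o=[np.round(sh,4)]
    if yaw_y is not None:
        y=q.apply([0,1,0]); a=np.degrees(np.arctan2(y[1],y[0])); d=(yaw_y-a+90)%180-90
        o.append(("world turn deg",round(d,2),"tool z units",round(-d/45,4)))
    return o
E
python3 - <<'E'
from h import *
g=lambda a,u,v,k:((a[0]+.5)/k-.5+u,(a[1]+.5)/k-.5+v)
tp=lambda a:g(a,300,160,6); vp=lambda a:g(a,114,130,4)
K=at("top",tp((273,97)),.055);print("key",K)
sc=lambda a:g(a,140,225,6)
print("key scene",at("scene",sc((636-396,290)),.055))
V=at("top",vp((192,242)),.128);print("valve",V, at("scene",g((569-400,117),305,125,6),.128))
def az(a,b,z,f): 
    d=at("top",f(a),z)-at("top",f(b),z); return np.degrees(np.arctan2(d[1],d[0]))
print("tray x",az((25,75),(70,340),.02,tp),az((330,27),(380,288),.02,tp),az((380,288),(70,340),.02,tp)+90,az((330,27),(25,75),.02,tp)+90)
print("pump x",az((20,150),(68,405),.1,vp),az((320,10),(385,345),.1,vp),az((385,345),(68,405),.1,vp)+90)
print("tray c",np.mean([at("top",tp(a),.02) for a in((25,75),(70,340),(330,27),(380,288))],0))
t,q,s=tool();print(t,q.as_matrix().round(3))
print(togo([K[0],K[1],.2],100))
E
```

```text
key [ 0.56549207 -0.30756851  0.055     ]
key scene [ 0.56632783 -0.30457459  0.055     ]
valve [0.52469463 0.19119919 0.128     ] [0.52537031 0.19380659 0.128     ]
tray x 7.948605555087199 8.425337469101507 8.542168690529508 8.069600553668806
pump x 11.48047637757822 10.683630036900617 9.785217369065393
tray c [ 0.53022106 -0.27834695  0.02      ]
[0.14086718 0.50538437 0.24973426] [[-0.963  0.268 -0.   ]
 [ 0.268  0.963 -0.001]
 [-0.    -0.001 -1.   ]]
[array([-3.1365, -3.3452,  0.2531]), ('world turn deg', np.float64(25.57), 'tool z units', np.float64(-0.5683))]
```

{"method": "move_arm", "body": {
  "increments": [
    [[-0.24,-0.15,0],[0,0,-0.13]],
    [[-0.48,-0.3,0],[0,0,-0.26]],
    [[-0.72,-0.45,0],[0,0,-0.4]],
    [[-0.95,-0.6,0],[0,0,-0.529]],
    [[-0.95,-0.6,0],[0,0,-0.529]],
    [[-0.95,-0.6,0],[0,0,-0.529]],
    [[-0.95,-0.6,0],[0,0,-0.529]]
  ]
}}

```text
clock: 0.8
tcp_pos: [0.2919, 0.3388, 0.2502]
tool_rot: [-0.0, -0.071, 0.997, 0.0]
contact_force: [0.4, 0.0, 0.4]
gripper_width: 0.0856
gripper_force: 0.0
```

{"method": "move_arm", "body": {
  "increments": [
    [[-0.17,-0.21,0],[0,0,0]],
    [[-0.34,-0.42,0],[0,0,0]],
    [[-0.5,-0.64,0],[0,0,0]],
    [[-0.67,-0.85,0],[0,0,0]],
    [[-0.67,-0.85,0],[0,0,0]],
    [[-0.67,-0.85,0],[0,0,0]],
    [[-0.67,-0.85,0],[0,0,0]],
    [[-0.67,-0.85,0],[0,0,0]]
  ]
}}

```text
clock: 1.6
tcp_pos: [0.4478, 0.1913, 0.2502]
tool_rot: [-0.0, -0.073, 0.997, 0.0]
contact_force: [0.4, 0.1, -0.4]
gripper_width: 0.0854
gripper_force: 0.0
```

```bash
python3 - <<'E'
from h import *
c=get_calibration("wrist"); im=read_camera("wrist"); cv2.imwrite("pics/w1.png",im[:,:,::-1])
import pickle; pickle.dump(c,open("w1.pkl","wb"))
t,q,s=tool(); print(t,s["qpos"],s["clock"],q.as_matrix().round(3))
print({k:np.round(v,3).tolist() for k,v in c.items()}, pix("wrist",[.525,.192,.128],c))
u,v=map(int,pix("wrist",[.525,.192,.128],c))
k=im[max(0,v-60):v+60,max(0,u-70):u+70,::-1]; print(max(0,u-70),max(0,v-60))
cv2.imwrite("pics/w1c.png",cv2.resize(k,None,fx=5,fy=5,interpolation=cv2.INTER_CUBIC))
print(togo([.565,-.3076,.15],98.2))
E
```

```text
[0.44777429 0.19124867 0.2503074 ] [ 4.03558590e-01  1.73120041e-01 -9.80428099e-02  1.29989689e+00
  1.64940419e-04  2.57791761e-01] 1.65 [[-0.989 -0.145 -0.   ]
 [-0.145  0.989  0.   ]
 [ 0.     0.    -1.   ]]
{'fx': 297.319, 'fy': 297.319, 'cx': 255.727, 'cy': 188.232, 'camera_from_world': [[-0.146, 0.989, 0.001, -0.125], [-0.947, -0.139, -0.288, 0.489], [-0.285, -0.043, 0.958, -0.244], [0.0, 0.0, 0.0, 1.0]]} (np.float64(243.93367144405653), np.float64(263.3288688111535))
173 203
[array([-0.2178, -2.553 ,  0.5012]), ('world turn deg', np.float64(-0.15), 'tool z units', np.float64(0.0034))]
```

View pics/w1c.png

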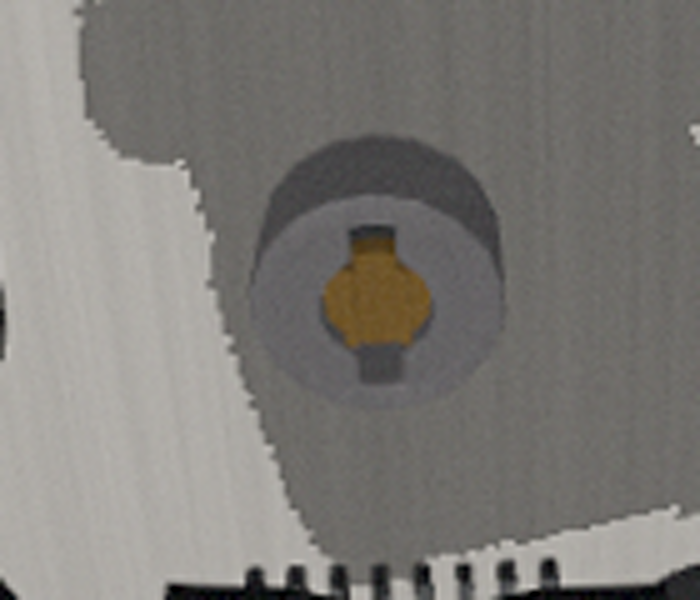

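The wrist crop shows the mouth, with slot ends at crop (372,226) and (380,384), hole edges at x 322 and 432, and the collar from x 251 to 505.

```bash
python3 - <<'E'
from h import *
import pickle; c=pickle.load(open("w1.pkl","rb"))
g=lambda a:((a[0]+.5)/5-.5+173,(a[1]+.5)/5-.5+203)
P=lambda a:at("wrist",g(a),.128,c)
a,b=P((372,226)),P((380,384)); d=a-b; print(a,b,(a+b)/2,np.linalg.norm(d),np.degrees(np.arctan2(d[1],d[0])))
l,rr=P((322,303)),P((432,303)); print((l+rr)/2,np.linalg.norm(l-rr))
l,rr,t,bo=P((251,303)),P((505,303)),P((377,195)),P((379,410)); print((l+rr)/2,np.linalg.norm(l-rr),(t+bo)/2,np.linalg.norm(t-bo))
# pump-edge azimuth check done from top: 10.7
E
```

```text
[0.50762955 0.1926301  0.128     ] [0.54300013 0.19897214 0.128     ] [0.52531484 0.19580112 0.128     ] 0.03593465378736396 -169.83472825374022
[0.52430375 0.19583311 0.128     ] 0.021111699145045217
[0.52444632 0.19600233 0.128     ] 0.04885521804233973 [0.52518515 0.19615153 0.128     ] 0.04886406888367833
```

{"method": "move_arm", "body": {
  "increments": [
    [[0.02,-0.21,0],[0,0,0]],
    [[0.03,-0.42,0],[0,0,0]],
    [[0.05,-0.63,0],[0,0,0]],
    [[0.06,-0.84,0],[0,0,0]]
  ]
}}

```text
clock: 2.05
tcp_pos: [0.4603, 0.0218, 0.2506]
tool_rot: [0.0, -0.073, 0.997, 0.0]
contact_force: [0.8, 0.4, -0.0]
gripper_width: 0.0856
gripper_force: 0.0
```

{"method": "move_arm", "body": {
  "increments": [
    [[0.02,-0.21,0],[0,0,0]],
    [[0.03,-0.42,0],[0,0,0]],
    [[0.05,-0.63,0],[0,0,0]],
    [[0.06,-0.84,0],[0,0,0]]
  ]
}}

```text
clock: 2.45
tcp_pos: [0.4729, -0.1464, 0.2507]
tool_rot: [0.0, -0.073, 0.997, -0.0]
contact_force: [1.9, 0.2, -0.2]
gripper_width: 0.0853
gripper_force: 0.0
```

{"method": "move_arm", "body": {
  "increments": [
    [[0.02,-0.21,0.1],[0,0,0]],
    [[0.03,-0.42,0.2],[0,0,0]],
    [[0.04,-0.63,0.3],[0,0,0]],
    [[0.05,-0.81,0.3],[0,0,0]],
    [[0.05,-0.81,0.3],[0,0,0]],
    [[0.05,-0.81,0.3],[0,0,0]],
    [[0.05,-0.81,0.3],[0,0,0]],
    [[0.05,-0.81,0.3],[0,0,0]]
  ]
}}

```text
clock: 3.25
tcp_pos: [0.4867, -0.3063, 0.1909]
tool_rot: [0.0, -0.073, 0.997, -0.0]
contact_force: [-0.9, 0.3, 0.4]
gripper_width: 0.0848
gripper_force: 0.0
```

```bash
python3 - <<'E'
from h import *
c=get_calibration("wrist"); im=read_camera("wrist"); cv2.imwrite("pics/w2.png",im[:,:,::-1])
import pickle; pickle.dump(c,open("w2.pkl","wb"))
t,q,s=tool(); print(t,s["qpos"],s["clock"],q.as_matrix().round(3))
u,v=map(int,pix("wrist",[.565,-.3076,.055],c)); print(u,v)
k=im[max(0,v-60):v+60,max(0,u-70):u+70,::-1]; print(max(0,u-70),max(0,v-60))
cv2.imwrite("pics/w2c.png",cv2.resize(k,None,fx=5,fy=5,interpolation=cv2.INTER_CUBIC))
E
```

```text
[ 0.48667344 -0.30641646  0.19088729] [-5.61907790e-01  3.47793447e-01 -1.10684449e-02  1.21129506e+00
 -5.28873786e-06 -7.07376290e-01] 3.3 [[-0.989 -0.145  0.001]
 [-0.145  0.989 -0.   ]
 [-0.    -0.    -1.   ]]
242 256
172 196
```

View pics/w2c.png

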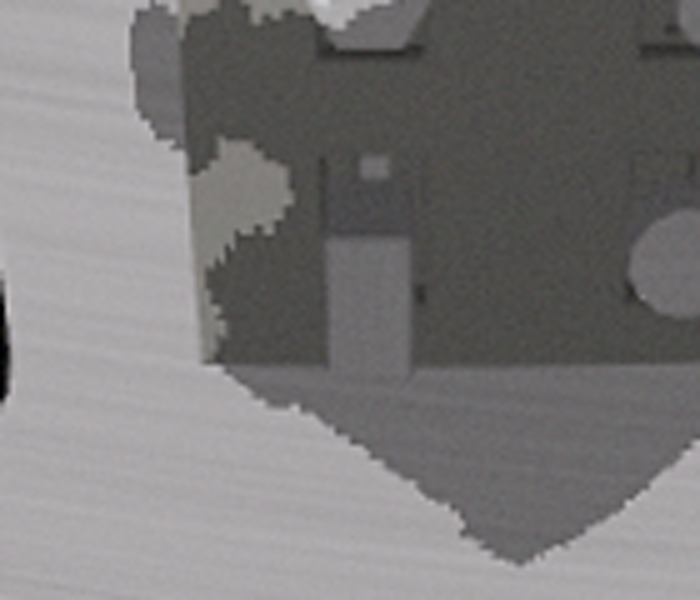

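The wrist crop shows the key's bar top with corners at crop (327,237), (411,237), (328,377) and (412,377).

```bash
python3 - <<'E'
from h import *
import pickle; c=pickle.load(open("w2.pkl","rb"))
g=lambda a:((a[0]+.5)/5-.5+172,(a[1]+.5)/5-.5+196)
p=[at("wrist",g(a),.055,c) for a in((327,237),(411,237),(328,377),(412,377))]
m=np.mean(p,0); d=p[2]-p[0]+p[3]-p[1]; e=p[1]-p[0]; print(m,np.linalg.norm(d)/2,np.linalg.norm(e),np.degrees(np.arctan2(d[1],d[0])))
print(togo([m[0],m[1],.1],98.5), togo([.5655,-.3055,.043]))
# fingers, +-57mm along y: check neighbours
E
```

```text
[ 0.56517022 -0.30432375  0.055     ] 0.03275519207278829 0.016471328679237774 7.890572921184222
[array([-0.3896, -0.0463,  0.4546]), ('world turn deg', np.float64(0.17), 'tool z units', np.float64(-0.0037))] [array([-0.3903, -0.0523,  0.7396])]
```

{"method": "move_arm", "body": {
  "increments": [
    [[-0.2,-0.03,0.1],[0,0,0]],
    [[-0.39,-0.052,0.2],[0,0,0]],
    [[-0.39,-0.052,0.35],[0,0,0]],
    [[-0.39,-0.052,0.45],[0,0,0]],
    [[-0.39,-0.052,0.45],[0,0,0]],
    [[-0.39,-0.052,0.52],[0,0,0]],
    [[-0.39,-0.052,0.6],[0,0,0]],
    [[-0.39,-0.052,0.66],[0,0,0]],
    [[-0.39,-0.052,0.7],[0,0,0]],
    [[-0.39,-0.052,0.73],[0,0,0]],
    [[-0.39,-0.052,0.73],[0,0,0]],
    [[-0.39,-0.052,0.73],[0,0,0]]
  ],
  "claw": 0
}}

```text
clock: 4.5
tcp_pos: [0.5652, -0.3069, 0.0448]
tool_rot: [0.0, -0.072, 0.997, -0.0]
contact_force: [-0.4, -0.4, -0.4]
gripper_width: 0.0428
gripper_force: 0.0
```

```bash
python3 - <<'E'
from h import *
im=read_camera("wrist"); cv2.imwrite("pics/w3.png",im[:,:,::-1])
t,q,s=tool(); print(t,s["gripper_width"],s["contact_force"],s["qpos"])
E
```

```text
[ 0.56532193 -0.3070642   0.04492698] 0.04301847870243417 [-0.24294603 -0.28729937 -0.72218405] [-4.97528191e-01  5.61692302e-01 -5.28791425e-02  9.55421403e-01
 -1.20252136e-04 -6.41146861e-01]
```

View pics/w3.png

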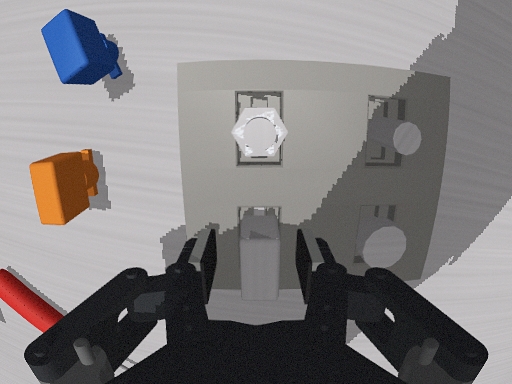

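The bar (x 241-279, y 215-300) stands between the pads (inner faces x 215 and 298), nearly centred. Now I'll grip.

{"method": "move_arm", "body": {
  "increments": [
    [[0,0,0],[0,0,0]],
    [[0,0,0],[0,0,0]],
    [[0,0,0],[0,0,0]],
    [[0,0,0],[0,0,0]],
    [[0,0,0],[0,0,0]],
    [[0,0,0],[0,0,0]],
    [[0,0,0],[0,0,0]],
    [[0,0,0],[0,0,0]]
  ],
  "claw": 1
}}

```text
clock: 5.35
tcp_pos: [0.5653, -0.3069, 0.0449]
tool_rot: [0.0, -0.072, 0.997, -0.0]
contact_force: [-0.7, 0.9, 6.3]
gripper_width: 0.0169
gripper_force: 58.6
```

{"method": "move_arm", "body": {
  "increments": [
    [[0,0,-0.02],[0,0,0]],
    [[0,0,-0.06],[0,0,0]],
    [[0,0,-0.15],[0,0,0]],
    [[0,0,-0.3],[0,0,0]],
    [[0,0,-0.5],[0,0,0]],
    [[0,0,-0.7],[0,0,0]],
    [[0,0,-0.9],[0,0,0]],
    [[0,0,-0.9],[0,0,0]],
    [[0,0,-0.9],[0,0,0]],
    [[0,0,-0.9],[0,0,0]]
  ]
}}

```text
clock: 6.35
tcp_pos: [0.5645, -0.3066, 0.2233]
tool_rot: [-0.001, -0.072, 0.997, 0.0]
contact_force: [-0.1, -0.1, -1.1]
gripper_width: 0.0172
gripper_force: 58.5
```

```bash
python3 - <<'E'
from h import *
import pickle
c=get_calibration("wrist"); im=read_camera("wrist"); cv2.imwrite("pics/w4.png",im[:,:,::-1])
pickle.dump(c,open("w4.pkl","wb"))
t,q,s=tool(); print(t,s["gripper_width"],s["gripper_force"],q.as_matrix().round(3))
k=im[170:330,180:340,::-1]
cv2.imwrite("pics/w4c.png",cv2.resize(k,(600,600),interpolation=cv2.INTER_CUBIC))
a=lambda dx,dz: pix("wrist",q.apply([dx,0,dz])+t,c)
print("bar top ends/foot ends pred (TCP .045 => top -.010, foot +.040):",a(-.017,-.010),a(.017,-.010),a(-.015,.040))
print(togo([.525,.194,.25],100.3))
E
```

```text
[ 0.56439417 -0.30652102  0.22295899] 0.017001100641635087 58.52882981300354 [[-0.99  -0.143 -0.002]
 [-0.143  0.99   0.001]
 [ 0.002  0.001 -1.   ]]
bar top ends/foot ends pred (TCP .045 => top -.010, foot +.040): (np.float64(254.670559000103), np.float64(298.96159388895137)) (np.float64(254.6097376519899), np.float64(236.08001142096003)) (np.float64(254.85163746235406), np.float64(246.94222201191513))
[array([-0.163 ,  2.5052, -0.1323]), ('world turn deg', np.float64(2.07), 'tool z units', np.float64(-0.046))]
```

View pics/w4c.png

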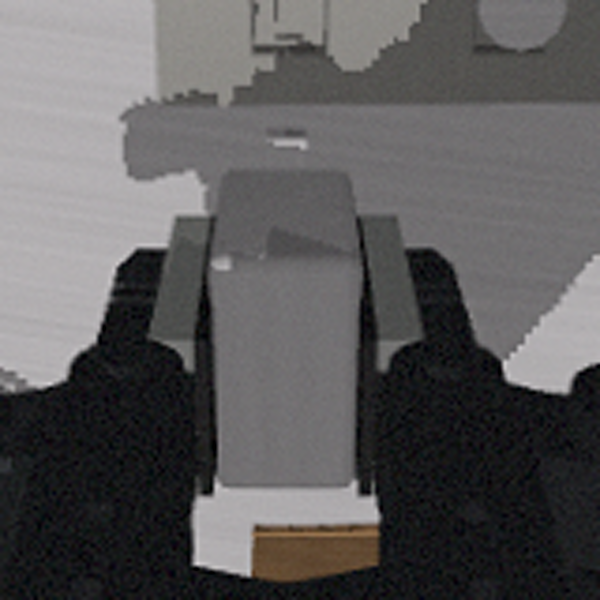

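Held bar: front edge at crop (286,258), rear at (287,485). That is centred in the tool apart from about 1 mm of sideways camera bias, and the foot tip shows at (288,140). Now I'll carry it to the valve.

{"method": "move_arm", "body": {
  "increments": [
    [[-0.01,0.1,-0.03],[0,0,0]],
    [[-0.03,0.25,-0.06],[0,0,0]],
    [[-0.04,0.45,-0.1],[0,0,0]],
    [[-0.05,0.65,-0.13],[0,0,0]],
    [[-0.06,0.85,-0.13],[0,0,0]]
  ]
}}

```text
clock: 6.9
tcp_pos: [0.552, -0.1348, 0.2504]
tool_rot: [-0.0, -0.072, 0.997, 0.0]
contact_force: [-0.0, 0.2, -0.9]
gripper_width: 0.0169
gripper_force: 58.7
```

{"method": "move_arm", "body": {
  "increments": [
    [[-0.01,0.2,0],[0,0,0]],
    [[-0.03,0.4,0],[0,0,0]],
    [[-0.04,0.6,0],[0,0,0]],
    [[-0.06,0.85,0],[0,0,0]]
  ]
}}

```text
clock: 7.3
tcp_pos: [0.5389, 0.0345, 0.2498]
tool_rot: [-0.001, -0.071, 0.997, -0.0]
contact_force: [0.1, 0.3, -0.9]
gripper_width: 0.0172
gripper_force: 58.7
```

{"method": "move_arm", "body": {
  "increments": [
    [[-0.01,0.2,0],[0,0,0]],
    [[-0.02,0.4,0],[0,0,0]],
    [[-0.03,0.55,0],[0,0,0]],
    [[-0.04,0.7,0],[0,0,-0.046]],
    [[-0.04,0.8,0.05],[0,0,-0.046]],
    [[-0.04,0.8,0.15],[0,0,-0.046]],
    [[-0.04,0.8,0.2],[0,0,-0.046]],
    [[-0.04,0.8,0.2],[0,0,-0.046]],
    [[-0.04,0.8,0.2],[0,0,-0.046]],
    [[-0.04,0.8,0.2],[0,0,-0.046]]
  ]
}}

```text
clock: 8.3
tcp_pos: [0.5255, 0.1922, 0.2111]
tool_rot: [0.0, -0.089, 0.996, 0.0]
contact_force: [-0.2, 0.4, -0.5]
gripper_width: 0.0172
gripper_force: 58.7
```

```bash
python3 - <<'E'
from h import *
t,q,s=tool(); print(t,s["gripper_width"],s["contact_force"],s["torque"],s["clock"],s["qpos"],q.as_matrix().round(3))
print(togo([.525,.1945,.176],100.4))
E
```

```text
[0.52548745 0.19215195 0.21107152] 0.017190951621725535 [-0.20274988  0.37302256 -0.45011015] [ 0.03001012 -0.01473949 -0.00556955] 8.3 [ 3.50594005e-01  3.11686973e-01 -1.18272336e-02  1.24637314e+00
 -6.44486487e-05  1.71608686e-01] [[-0.984 -0.178  0.001]
 [-0.178  0.984  0.   ]
 [-0.001  0.    -1.   ]]
[array([0.0005, 0.012 , 0.1754]), ('world turn deg', np.float64(0.14), 'tool z units', np.float64(-0.0032))]
```

{"method": "move_arm", "body": {
  "increments": [
    [[0,0.012,0.06],[0,0,-0.003]],
    [[0,0.012,0.12],[0,0,-0.003]],
    [[0,0.012,0.17],[0,0,-0.003]],
    [[0,0.012,0.19],[0,0,-0.003]],
    [[0,0.012,0.19],[0,0,-0.003]],
    [[0,0.012,0.19],[0,0,-0.003]]
  ]
}}

```text
clock: 8.9
tcp_pos: [0.5248, 0.1948, 0.1723]
tool_rot: [-0.0, -0.091, 0.996, -0.0]
contact_force: [0.7, -0.4, -0.8]
gripper_width: 0.0168
gripper_force: 58.7
```

```bash
python3 - <<'E'
from h import *
import pickle
c=get_calibration("wrist"); im=read_camera("wrist"); cv2.imwrite("pics/w5.png",im[:,:,::-1])
pickle.dump(c,open("w5.pkl","wb"))
t,q,s=tool(); print(t,s["contact_force"])
k=im[170:270,190:320,::-1]
cv2.imwrite("pics/w5c.png",cv2.resize(k,None,fx=6,fy=6,interpolation=cv2.INTER_CUBIC))
a=lambda p: (np.array(pix("wrist",p,c))-[190,170])*6+2.5
print("foot",a(q.apply([.015,0,.04])+t), a(q.apply([.015,0,.035])+t),"slot",a([.5253-.0177,.1958-.0032,.128]))
E
```

```text
[0.5249238  0.19486904 0.17258718] [ 0.58478515  0.04513792 -1.42678296]
foot [391.2198195  196.88874606] [391.12244666 214.47490149] slot [400.42840593 158.13228967]
```

View pics/w5c.png

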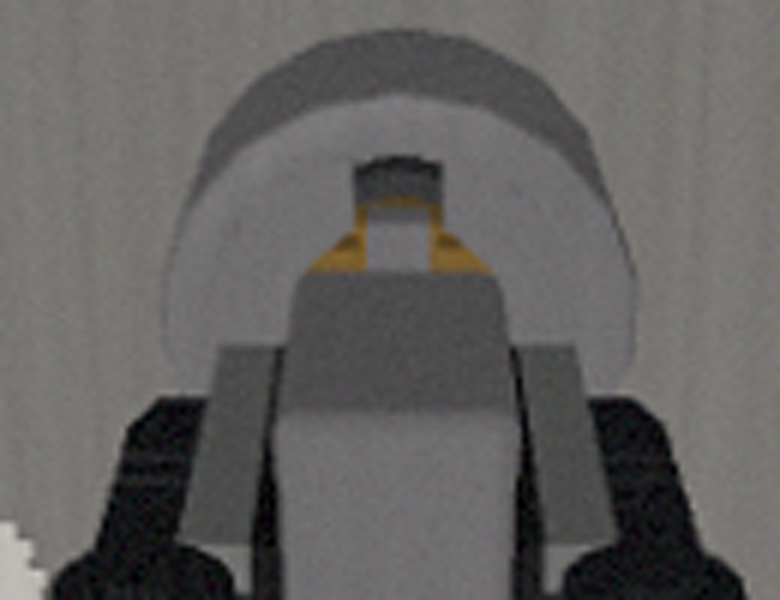

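Foot tip (x 365-431) lines up with the slot (x 355-442), both centred at about 398. Going down.

{"method": "move_arm", "body": {
  "increments": [
    [[0.0025,0,0.015],[0,0,0]],
    [[0.0025,0,0.03],[0,0,0]],
    [[0.0025,0,0.045],[0,0,0]],
    [[0.0025,0,0.055],[0,0,0]],
    [[0.0025,0,0.055],[0,0,0]],
    [[0.0025,0,0.055],[0,0,0]]
  ]
}}

```text
clock: 9.55
tcp_pos: [0.5242, 0.1947, 0.1615]
tool_rot: [0.0, -0.091, 0.996, -0.0]
contact_force: [-0.5, 0.5, 1.6]
gripper_width: 0.0171
gripper_force: 58.8
```

{"method": "move_arm", "body": {
  "increments": [
    [[0,0,0.01],[0,0,0]],
    [[0,0,0.02],[0,0,0]],
    [[0,0,0.025],[0,0,0]],
    [[0,0,0.03],[0,0,0]],
    [[0,0,0.03],[0,0,0]],
    [[0,0,0.03],[0,0,0]]
  ]
}}

```text
clock: 10.15
tcp_pos: [0.5243, 0.1947, 0.1558]
tool_rot: [0.0, -0.091, 0.996, 0.0]
contact_force: [-2.1, -1.0, 7.7]
gripper_width: 0.0172
gripper_force: 60.0
```

```bash
python3 - <<'E'
from h import *
t,q,s=tool(); print(t,s["contact_force"],s["torque"],q.as_matrix().round(4))
E
```

```text
[0.52428327 0.19470354 0.15575959] [-2.06116876 -0.97858264  7.69646257] [-0.12424313  0.35713818  0.01280777] [[-9.835e-01 -1.811e-01  5.000e-04]
 [-1.811e-01  9.835e-01  1.000e-04]
 [-5.000e-04 -0.000e+00 -1.000e+00]]
```

{"method": "move_arm", "body": {
  "increments": [
    [[0,0,0.003],[0,0,0]],
    [[0,0,0.005],[0,0,0]],
    [[0,0,0.005],[0,0,0]],
    [[0,0,0.005],[0,0,0]]
  ]
}}

```text
clock: 10.55
tcp_pos: [0.5244, 0.1948, 0.1556]
tool_rot: [0.001, -0.091, 0.996, 0.0]
contact_force: [-3.7, -2.2, 16.2]
gripper_width: 0.0172
gripper_force: 61.0
```

The plunger is at its stop: pushing 1 mm deeper only raised the force. Now the turn, clockwise from above, which is +z of the tool.

{"method": "move_arm", "body": {
  "increments": [
    [[0,0,0],[0,0,0.09]],
    [[0,0,0],[0,0,0.18]],
    [[0,0,0],[0,0,0.27]],
    [[0,0,0],[0,0,0.36]],
    [[0,0,0],[0,0,0.45]],
    [[0,0,0],[0,0,0.54]],
    [[0,0,0],[0,0,0.63]],
    [[0,0,0],[0,0,0.72]],
    [[0,0,0],[0,0,0.81]],
    [[0,0,0],[0,0,0.9]],
    [[0,0,0],[0,0,0.9]]
  ]
}}

```text
clock: 11.65
tcp_pos: [0.5247, 0.1949, 0.1557]
tool_rot: [0.001, 0.26, 0.965, 0.001]
contact_force: [-1.8, -0.6, 13.7]
gripper_width: 0.0171
gripper_force: 60.7
```

```bash
python3 - <<'E'
from h import *
t,q,s=tool(); y=q.apply([0,1,0]); print(t,s["contact_force"],s["torque"],np.degrees(np.arctan2(y[1],y[0])),s["qpos"][5])
E
```

```text
[0.52473206 0.19489957 0.15565234] [-1.75298824 -0.56931516 13.74775101] [-0.1958865   0.6324309   0.10860073] 59.805624756126555 0.8826606721149359
```

{"method": "move_arm", "body": {
  "increments": [
    [[0,0,0],[0,0,0.1]],
    [[0,0,0],[0,0,0.2]],
    [[0,0,0],[0,0,0.3]],
    [[0,0,0],[0,0,0.4]],
    [[0,0,0],[0,0,0.5]],
    [[0,0,0],[0,0,0.6]],
    [[0,0,0],[0,0,0.7]],
    [[0,0,0],[0,0,0.8]],
    [[0,0,0],[0,0,0.9]],
    [[0,0,0],[0,0,1.0]],
    [[0,0,0],[0,0,1.0]]
  ]
}}

```text
clock: 12.75
tcp_pos: [0.5246, 0.195, 0.1556]
tool_rot: [0.001, 0.61, 0.792, 0.001]
contact_force: [-2.4, -0.5, 14.0]
gripper_width: 0.0172
gripper_force: 60.7
```

```bash
python3 - <<'E'
from h import *
t,q,s=tool(); y=q.apply([0,1,0]); print(t,s["contact_force"],s["torque"],np.degrees(np.arctan2(y[1],y[0])),s["qpos"][5])
E
```

```text
[0.52464501 0.1949835  0.15562808] [-2.38206065 -0.46410515 13.97950267] [-0.14265689  0.6142247   0.15100999] 14.800719222177722 1.6682647409299987
```

{"method": "move_arm", "body": {
  "increments": [
    [[0,0,0],[0,0,0.03]],
    [[0,0,0],[0,0,0.06]],
    [[0,0,0],[0,0,0.09]],
    [[0,0,0],[0,0,0.12]],
    [[0,0,0],[0,0,0.12]],
    [[0,0,0],[0,0,0.12]]
  ]
}}

```text
clock: 13.35
tcp_pos: [0.5246, 0.195, 0.1556]
tool_rot: [0.0, 0.646, 0.764, 0.001]
contact_force: [-2.6, -0.3, 14.1]
gripper_width: 0.0172
gripper_force: 60.8
```

```bash
python3 - <<'E'
from h import *
t,q,s=tool(); y=q.apply([0,1,0]); print(t,s["contact_force"],s["torque"],np.degrees(np.arctan2(y[1],y[0])),s["qpos"][5])
E
```

```text
[0.52464603 0.19499801 0.15563843] [-2.64732194 -0.33881835 14.10742041] [-0.1146134   0.64747903  0.1947482 ] 9.555442191055617 1.7598043614385332
```

{"method": "move_arm", "body": {
  "increments": [
    [[0,0,0],[0,0,0.04]],
    [[0,0,0],[0,0,0.08]],
    [[0,0,0],[0,0,0.08]],
    [[0,0,0],[0,0,0.08]]
  ]
}}

```text
clock: 13.75
tcp_pos: [0.5246, 0.195, 0.1556]
tool_rot: [0.0, 0.669, 0.743, 0.001]
contact_force: [-3.5, 0.2, 14.3]
gripper_width: 0.0167
gripper_force: 60.8
```

```bash
python3 - <<'E'
from h import *
im=read_camera("wrist"); cv2.imwrite("pics/w6.png",im[:,:,::-1])
t,q,s=tool(); y=q.apply([0,1,0]); print(t,s["contact_force"],s["torque"],np.degrees(np.arctan2(y[1],y[0])),s["qpos"][5])
k=im[150:310,170:350,::-1]
cv2.imwrite("pics/w6c.png",cv2.resize(k,None,fx=3.7,fy=3.7,interpolation=cv2.INTER_CUBIC))
E
```

```text
[0.52463106 0.1950157  0.15562146] [-2.93918477  0.16171799 13.97778384] [-0.13048746  0.72177434  0.3678418 ] 5.971181879058988 1.8223885029020948
```

View pics/w6c.png

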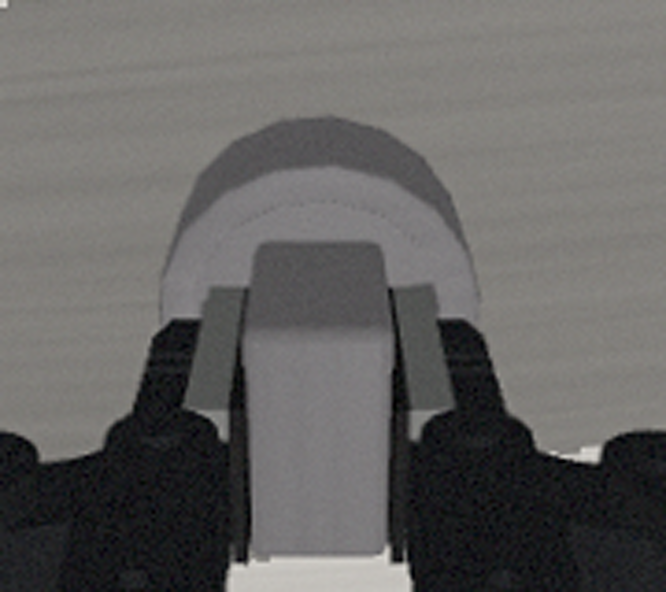

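The crop shows the key upright and square in the pads, with its bar at x 247-390 and the collar around it. The moment jumped to 0.37 N m, so the turn is at its stop, and the push is still about 14 N, past the 6 N spring. Handing in.

```bash
python3 -c "
from rig import r
print(r.sign_off())"
```

```text
the job is handed in; nothing more can be done
None
```

I handed the job in with the key still gripped upright in the bleed valve, pushed home to the stop and turned a quarter turn clockwise to the turn stop. The last readings were about 14 N of push and 0.37 N m at the stop, 13.8 s into the 48 s limit; the judge's verdict was not shown.

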